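Line up the bottles by height on the display rail

TASK

Line up the three bottles and the vial by height along the pale aluminium rail, one on each round mark: the shortest on the mark next to the red end block, rising step by step to the tallest next to the white block. Each must end standing upright, well centred on its mark and let go, and none may be knocked over on the way. Leave the specimen cup with the blue lid standing where it is.

Things in the scene. Friction and masses are not known exactly. Their poses are not given: they have to be found in the camera images.
- vial: Loose white vial with a wide green cap, the shortest of the four: 62 mm high; body 30 mm across, cap 34 mm across from 52 mm up. Stands upright. Origin: centre of its underside; z up its axis
- black_cap_bottle: Loose small white bottle with a black cap and red-lined label: 89 mm high; body 38 mm across up to about 70 mm, cap about 25 mm across. Stands upright. Origin: centre of its underside; z up its axis
- amber_bottle: Loose brown (amber) bottle with a white cap: 105 mm high; body 46 mm across up to about 87 mm, cap 28 mm across. Stands upright. Origin: centre of its underside; z up its axis
- clear_bottle: Loose pale, clear bottle with a green cap, the tallest of the four: 126 mm high; body 50 mm across up to about 108 mm, cap 28 mm across. Stands upright. Origin: centre of its underside; z up its axis
- mark_a: Round black rubber mark with a thin yellow edge, 57 mm across, 2 mm thick, fixed on the aluminium rail; an end mark of the row. The four marks a, b, c, d lie in this order in a straight row, centres 80 mm apart. Origin: centre of its underside, 8 mm above the worktop; its top, on which a container stands, is 10 mm above the worktop. Its y axis runs along the row (from d to a), x across it to the far side, z up. The row's place and direction vary
- mark_b: Round black rubber mark with a thin yellow edge, 57 mm across, 2 mm thick, fixed on the aluminium rail; between marks a and c. The four marks a, b, c, d lie in this order in a straight row, centres 80 mm apart. Origin: centre of its underside, 8 mm above the worktop; its top, on which a container stands, is 10 mm above the worktop. Its y axis runs along the row (from d to a), x across it to the far side, z up. The row's place and direction vary
- mark_c: Round black rubber mark with a thin yellow edge, 57 mm across, 2 mm thick, fixed on the aluminium rail; between marks b and d. The four marks a, b, c, d lie in this order in a straight row, centres 80 mm apart. Origin: centre of its underside, 8 mm above the worktop; its top, on which a container stands, is 10 mm above the worktop. Its y axis runs along the row (from d to a), x across it to the far side, z up. The row's place and direction vary
- mark_d: Round black rubber mark with a thin yellow edge, 57 mm across, 2 mm thick, fixed on the aluminium rail; the other end mark of the row. The four marks a, b, c, d lie in this order in a straight row, centres 80 mm apart. Origin: centre of its underside, 8 mm above the worktop; its top, on which a container stands, is 10 mm above the worktop. Its y axis runs along the row (from d to a), x across it to the far side, z up. The row's place and direction vary
- red_block: Fixed red end block, 60 x 18 x 14 mm, at one end of the rail in line with the marks, its centre 43 mm beyond the centre of the end mark next to it (mark_a or mark_d, it varies); a like white block stands at the other end. Origin: centre of its underside, 8 mm above the worktop. The rail is a pale aluminium strip 90 x 350 mm, 8 mm thick, with a lip 14 mm high along its far edge
- specimen_cup: Loose clear specimen cup with a blue screw lid, standing among the bottles, to be left alone: 72 mm high, lid 70 mm across. Origin: centre of its underside; z up
There are look-alikes about, which are no part of the job. What is shaped like the vial but brown or yellow is not meant.

How it is judged (in metres and radians):
At the end, for the whole second after the job is handed in: Counting from the red block the marks carry the vial, the black-capped bottle, the amber bottle and the clear green-capped bottle, each within 15 mm of its mark's centre, upright within 0.1 rad, standing on the mark and at rest; the specimen cup is upright and within 20 mm of where it stood (((horizontal distance between red_block and mark_a below 0.08 m and horizontal distance between vial and mark_a below 0.015 m and horizontal distance between black_cap_bottle and mark_b below 0.015 m and horizontal distance between amber_bottle and mark_c below 0.015 m and horizontal distance between clear_bottle and mark_d below 0.015 m) or (horizontal distance between red_block and mark_d below 0.08 m and horizontal distance between vial and mark_d below 0.015 m and horizontal distance between black_cap_bottle and mark_c below 0.015 m and horizontal distance between amber_bottle and mark_b below 0.015 m and horizontal distance between clear_bottle and mark_a below 0.015 m)) and angle between each of vial, black_cap_bottle, amber_bottle, clear_bottle, specimen_cup's own z axis and vertical below 0.1 rad and height (world z) of vial between 0.004 and 0.02 m and linear speed of each of vial, black_cap_bottle, amber_bottle, clear_bottle below 0.02 m/s and angular speed of each of vial, black_cap_bottle, amber_bottle, clear_bottle below 0.2 rad/s and height (world z) of black_cap_bottle between 0.004 and 0.02 m and height (world z) of amber_bottle between 0.004 and 0.02 m and height (world z) of clear_bottle between 0.004 and 0.02 m and distance of specimen_cup from where it was at the start of the episode below 0.02 m); the robot touches nothing.
It fails at once if a bottle or the vial is knocked over or tipped by more than 0.6 rad (angle between any of vial, black_cap_bottle, amber_bottle, clear_bottle's own z axis and vertical above 0.6 rad).
It fails at once if the specimen cup is moved by more than 20 mm (distance of specimen_cup from where it was at the start of the episode above 0.02 m).
It also fails if it takes over 106 s, if anything falls off the work surface, if the arm or the gripper's body presses on something with over 40 N, if the wrist force passes 120 N, or if a joint passes its speed limit or range.

ROBOT

A 6-joint arm with a two-finger parallel gripper is mounted at the origin on a cart in front of the work surface, level with it; the furniture and walls round the work are solid. World frame = base frame: x ahead of the robot, y to its left, z up, the work surface at z = 0. Lengths are in mm, angles in rad, forces in N, time in s.
With the tool pointing down it reaches from about 300 to 825 mm from the base axis. Payload 5.4 kg.
Tool frame: the origin (TCP) lies at the very end of the fingers, on their centre line; the grasp point (between the pads) lies 19 mm behind it; z points along the fingers, y is the line along which they close (so a half turn about z gives the same grasp; the last joint's range is limited). The gripper opens to 92 mm and grips with 3 to 60 N. Pads are 20 mm wide; open, the fingers measure 128 mm over their backs; the gripper's body (75 mm by 189 mm) begins 69 mm behind the grasp point.
Start: joints at [-1.315, 0.158, 1.597, -0, 1.386, -0.21], TCP at [258.229, -513.735, 214.601] pointing down, gripper open.
Joint ranges: [-2.91, 2.91], [-0.94, 2.29], [0.18, 2.7], [-1.29, 4.43], [0.17, 2.64], [-3, 3]. Speed limits (rad/s): [2.57, 2.57, 3.14, 3.14, 3.14, 3.14].

INTERFACE

Orientations are given as a unit quaternion [w, x, y, z].
In Python, from workcell import ctrl, eyes gives the robot as it stands. The module is installed in compiled form; this text tells all that it offers.
- The arm moves only by the tool apply_moves, never from a script. Its argument "moves" is a list of rows, each a list of 5 numbers: the finger opening in mm, from 0 to 91.9, then the shift along the world's x, y, z in mm, then the turn about the world's z in degrees. In form: [[gripper, tx, ty, tz, twist], ...]. A call has 1 to 8 rows; each row is the pose to reach, as a shift and turn from the pose commanded when the call began; what a row does not reach only later rows make up. A row lasts 1/12 s, in which the tool goes at most 41.7 mm and 7.16 degrees, less where a joint would pass 70% of its speed; a pose out of reach is approached as far as the arm can. A call with a gripper value outside its range is refused whole. The fingers move at their own pace and stop on an object; "grip_force" is the grip in N (left out, the last holds). Time passes only in rows, so rows that repeat a pose let the fingers close. It gives the time, the measured TCP pose, the force, the opening and the grip force at its end, in the units of the state.
- ctrl.read_state(): the state, without advancing time (a new reading comes with each control period).
- eyes.grab_frame(name): name is "side" or "top"; returns (picture, depth): 480x640x3 uint8, red, green, blue; 480x640 float32, mm along the optical axis (not along the pixel's ray), 0 where there is no reading.
- eyes.get_calibration(name): a dict with "vfov" (degrees; the focal length in pixels is half the picture's height over the tangent of half this angle, whatever the lens; pixels are square), "cx", "cy" (the principal point, pixels), "D" ([k1, k2, p1, p2, k3] as OpenCV has them; the pictures are not rectified), "R" (3x3) and "t" (3): a world point X has camera coordinates R X + t. Camera axes: x right, y down, z forward; pixel columns grow to the right and rows downward; lengths in mm; the calibration is good to about 2 mm. A picture is of the moment at which its call begins. get_calibration takes no time and is no camera call.
- ctrl.close_job(): hands the job in; it is judged then, once.
The state is a dict: "time_s": time; "q": joint angles; "qvel": joint speeds; "joint_efforts": joint torques, N m; "position": TCP position; "tcp_rot": TCP orientation; "force": force on the tool from outside, world axes, zero at the start; "ft_torque": the same for the moment, N m; "gripper_width": finger opening in mm; "grip_force": force on a finger pad.
Only numpy, scipy, OpenCV 4.12 (cv2) and the standard library are available. Lean on these libraries where they do the work, as an engineer would, in place of code of your own. Each camera call takes 0.05 s, during which the arm holds its last target. There are 200 camera calls.

## Working session

There is one attempt and no reset: what is moved stays moved. The work goes in short steps, Python scripts to look and compute and a tool call to move; the robot and the scene stay as the last step left them, time stands still between calls to the robot, and variables do not carry over. Pictures are saved under pics/ and viewed, at most 14 in all, crops included, and the job is handed in when it is done.

Besides the shell and the picture viewer there is one more tool, called as name(argument=value, ...) on one line, values as JSON. apply_moves: Moves the arm, as the interface text tells. Its arguments: {"type":"object","properties":{"moves":{"type":"array"},"grip_force":{"type":"number"}},"required":["moves"]}

```bash
mkdir -p pics; python3 - <<'E'
from workcell import ctrl, eyes
import cv2,numpy as np
for n in("top","side"):
    p,d=eyes.grab_frame(n); c=eyes.get_calibration(n)
    cv2.imwrite(f"pics/{n}0.png",p[:,:,::-1]); np.savez(f"{n}0.npz",p=p,d=d)
    print(n,c, (d>0).mean())
print(ctrl.read_state())
E
```

```text
top {'vfov': 48.211174460418945, 'cx': 320.79759629200265, 'cy': 243.57967942045994, 'D': array([-0.11550374,  0.        ,  0.        ,  0.        ,  0.        ]), 'R': array([[ 0.0183618 , -0.99980515, -0.00724587],
       [-0.99198759, -0.01731128, -0.12514364],
       [ 0.12499382,  0.00948567, -0.99211217]]), 't': array([ -41.7341061,  559.3630765, 1297.6493066])} 0.9959114583333334
side {'vfov': 47.33365172225503, 'cx': 324.16911679273215, 'cy': 246.6099911992841, 'D': array([0.02050528, 0.        , 0.        , 0.        , 0.        ]), 'R': array([[-0.94267754, -0.33344433,  0.01318816],
       [-0.17187053,  0.45125915, -0.87568585],
       [ 0.28604121, -0.82775604, -0.48270112]]), 't': array([ 505.42801649,  167.23489511, 1029.76924258])} 0.9960481770833334
{'time_s': 0.1, 'q': array([-1.31506707e+00,  1.58984731e-01,  1.59808429e+00,  1.34466347e-05,
        1.38620251e+00, -2.10126817e-01]), 'qvel': array([-0.00082077, -0.00207241, -0.00254979,  0.00010061, -0.00025723,
        0.00132985]), 'joint_efforts': array([-2.64933324e-04, -3.86500633e+01, -3.22961318e+01,  7.02940975e-02,
        3.38895118e-02, -5.07299239e-05]), 'position': array([ 258.11008374, -513.18967433,  213.7291332 ]), 'tcp_rot': array([-8.39370626e-04,  9.72994639e-01,  2.30826186e-01, -1.25322183e-05]), 'force': array([ 0.37244954, -0.14181671,  1.05759409]), 'ft_torque': array([ 0.0047951 , -0.02993187, -0.0445947 ]), 'grip_force': 0.0, 'gripper_width': 91.90019534909044}
```

View pics/top0.png

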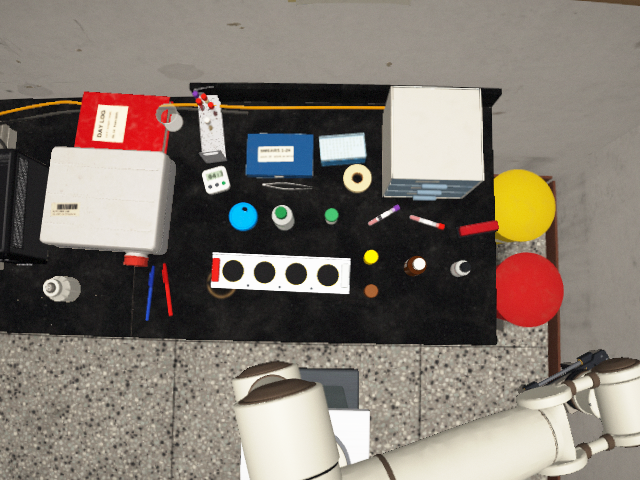

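View pics/side0.png

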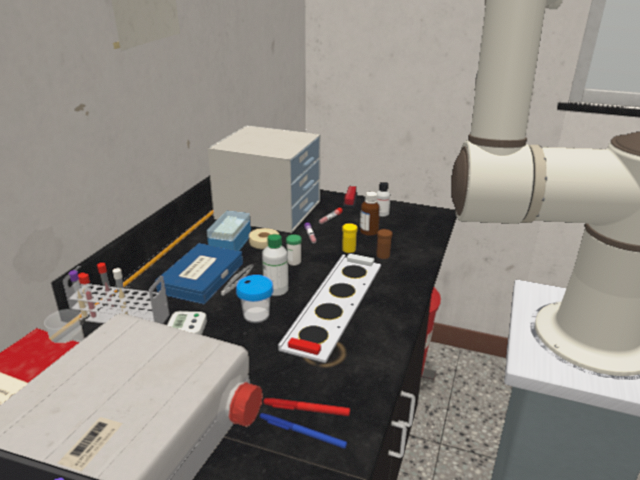

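Top view: the red block is at (215,270) and the marks at (233,271), (264,272), (296,274) and (328,275). The green-capped vial is at (331,215), the clear bottle at (283,216), the cup at (243,216), the amber bottle at (415,265) and the black-capped bottle at (460,268). There are three vial-shaped candidates: green (331,215), yellow (371,257) and brown (371,291). Only the green-capped one fits. Next I'll measure and confirm in a crop.

```bash
cat > h.py <<'E'
from workcell import ctrl, eyes
import cv2,numpy as np
def K(c):
    f=240/np.tan(np.radians(c["vfov"]/2)); return np.array([[f,0,c["cx"]],[0,f,c["cy"]],[0,0,1]])
def ray(n,uv,z):
    c=eyes.get_calibration(n); R=np.array(c["R"]); t=np.array(c["t"])
    q=cv2.undistortPoints(np.array([[uv]],float),K(c),np.array(c["D"]))[0,0]
    o=-R.T@t; d=R.T@np.array([q[0],q[1],1]); return o+d*(z-o[2])/d[2]
def proj(n,X):
    c=eyes.get_calibration(n)
    return cv2.projectPoints(np.array([X],float),cv2.Rodrigues(np.array(c["R"]))[0],np.array(c["t"]),K(c),np.array(c["D"]))[0][0,0]
def blob(p,uv,hsv_lo,hsv_hi,r=22):
    "contour of the masked blob nearest to uv -> min enclosing circle / fitted ellipse"
    h=cv2.cvtColor(p,cv2.COLOR_RGB2HSV); m=cv2.inRange(h,np.array(hsv_lo),np.array(hsv_hi))
    w=np.zeros_like(m); cv2.circle(w,tuple(map(int,uv)),r,255,-1); m&=w
    cs,_=cv2.findContours(m,cv2.RETR_EXTERNAL,cv2.CHAIN_APPROX_NONE)
    c=max(cs,key=cv2.contourArea); M=cv2.moments(c)
    return np.array([M["m10"]/M["m00"],M["m01"]/M["m00"]]),cv2.contourArea(c)
E
python3 - <<'E'
from h import *
p=np.load("top0.npz")["p"]; s=np.load("side0.npz")["p"]
G=((60,80,40),(85,255,255)); 
for nm,uv,lo,hi,r,z in [("vial",(331,215),*G,14,62),("clear",(282,212),*G,14,126),("amber cap",(419,265),(0,0,170),(180,60,255),11,105),("blackbot",(458,269),(0,0,120),(180,60,255),14,70),("cup",(243,216),(95,100,80),(110,255,255),22,72),
 ("ma",(233,271),(0,0,0),(180,255,70),14,10),("mb",(264,272),(0,0,0),(180,255,70),14,10),("mc",(296,274),(0,0,0),(180,255,70),14,10),("md",(328,275),(0,0,0),(180,255,70),14,10),("red",(215,270),(0,150,80),(6,255,255),14,22),("yellow",(371,257),(20,100,80),(35,255,255),14,62),("brown",(371,291),(5,80,40),(18,255,255),14,62)]:
    u,a=blob(p,uv,lo,hi,r); print(nm,u.round(1),a,ray("top",u,z).round(1))
a=cv2.resize(p[185:310,200:480][:,:,::-1],(784,350),interpolation=cv2.INTER_CUBIC)
b=cv2.resize(s[170:300,200:420][:,:,::-1],(420,248),interpolation=cv2.INTER_CUBIC)
o=np.zeros((600,784,3),np.uint8);o[:350]=a;o[351:599,:420]=b
b2=cv2.resize(p[240:295,395:480][:,:,::-1],(360,233),interpolation=cv2.INTER_CUBIC);o[351:584,424:784]=b2
cv2.imwrite("pics/crop0.png",o)
E
```

```text
vial [331.3 214.3] 144.0 [629.4 -56.4  62. ]
clear [280.6 212.4] 98.0 [620.3  62.5 126. ]
amber cap [418.9 263.4] 94.5 [ 508.4 -263.6  105. ]
blackbot [457.4 269. ] 129.0 [ 499.5 -363.5   70. ]
cup [242.8 216.2] 636.0 [619.4 159.5  72. ]
ma [232.5 270.4] 301.0 [490.9 190.4  10. ]
mb [264.2 271.9] 305.5 [488.6 109.8  10. ]
mc [295.7 273.5] 302.5 [486.3  30.2  10. ]
md [327.5 274.9] 305.0 [484.  -49.9  10. ]
red [214.8 268.9] 142.5 [492.9 233.1  22. ]
yellow [370.5 256.7] 162.5 [ 526.6 -153.2   62. ]
brown [370.5 290.6] 156.5 [ 444.4 -153.7   62. ]
```

View pics/crop0.png

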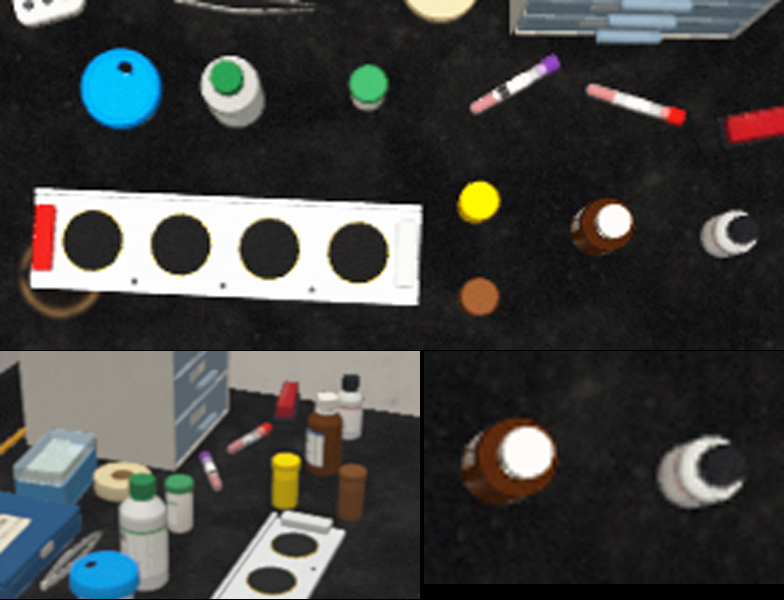

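The crop confirms it: the green-capped vial is the white-bodied one, and the yellow and brown look-alikes stay put. The red block is at mark_a's end (y=+190). One more estimate for the black cap and a cross-check from the side view.

```bash
python3 - <<'E'
from h import *
print("black cap",ray("top",(464.9,266.9),89))
s=np.load("side0.npz")["p"]
G=((60,80,30),(85,255,255))
for nm,uv,lo,hi,r,z in [("vial",(294,240),*G,10,57),("clear",(275,241),*G,12,117),("amber cap",(371,197),(0,0,130),(180,60,255),6,96),("blackcap",(383,186),(0,0,0),(180,255,60),5,80)]:
    u,a=blob(s,uv,lo,hi,r); print(nm,u.round(1),a,ray("side",u,z).round(1))
for n in("ma","md"):
    print(proj("side",(490.9,190.4,10) if n=="ma" else (484,-49.9,10)))
c=eyes.get_calibration("top");print(-np.array(c["R"]).T@c["t"])
E
```

```text
black cap [ 503.14192341 -377.03903378   89.        ]
vial [293.4 238.8] 121.5 [631.2 -58.6  57. ]
clear [274.5 240.8] 145.5 [619.7  66.7 117. ]
amber cap [371.1 197. ] 95.0 [ 507.7 -260.8   96. ]
blackcap [383.3 186.4] 43.5 [ 504.5 -375.2   80. ]
[312.92154206 333.61132365]
[354.14668094 270.60140596]
[ 393.44939739  -44.35176403 1357.11200812]
```

apply_moves(moves=[[91,240,150,0,63],[91,240,150,0,63],[91,240,150,0,63],[91,240,150,0,63],[91,240,150,0,63],[91,240,150,0,63],[91,240,150,0,63],[91,240,150,0,63]], grip_force=15)

```text
time_s: 0.77
position: [502.5, -359.4, 213.9]
tcp_rot: [-0.0, 0.739, 0.674, 0.001]
force: [0.3, -0.4, -0.3]
gripper_width: 90.9
grip_force: 0.0
```

apply_moves(moves=[[91,5,-12,-80,0],[91,5,-12,-80,0],[91,5,-12,-80,0],[91,5,-12,-80,0]])

```text
time_s: 1.1
position: [501.6, -374.0, 131.8]
tcp_rot: [-0.003, 0.743, 0.669, 0.0]
force: [-0.2, -0.3, -0.4]
gripper_width: 90.9
grip_force: 0.0
```

apply_moves(moves=[[91,2,-1,-40,0],[91,2,-1,-80,0],[91,2,-1,-104,0],[91,2,-1,-104,0],[91,2,-1,-104,0]])

```text
time_s: 1.52
position: [505.6, -377.2, 32.2]
tcp_rot: [0.0, 0.743, 0.669, 0.0]
force: [0.0, -0.5, 0.1]
gripper_width: 91.2
grip_force: 0.0
```

```bash
python3 - <<'E'
from h import *
o=[]
for n,(x,y) in (("top",(455,262)),("side",(384,195))):
    p,d=eyes.grab_frame(n); o.append(cv2.resize(p[max(y-50,0):y+50,x-66:x+66][:,:,::-1],(396,300),interpolation=cv2.INTER_CUBIC))
cv2.imwrite("pics/g1.png",np.hstack(o)); print(ctrl.read_state()["position"])
E
```

```text
[ 507.2157383  -378.90417678   34.71987885]
```

View pics/g1.png

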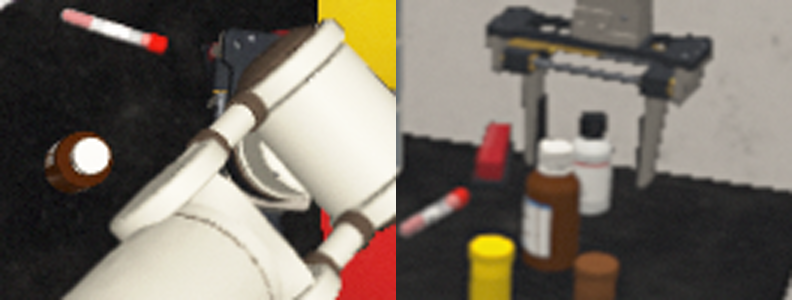

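The side crop shows the fingers straddling the black-capped bottle at crop (590,170), with the red-capped tube and holder clear. Next I close.

apply_moves(moves=[[34,0,0,-2,0],[34,0,0,-2,0],[34,0,0,-2,0],[34,0,0,-2,0],[34,0,0,-2,0],[34,0,0,-2,0],[34,0,0,-2,0],[34,0,0,-2,0]])

```text
time_s: 2.28
position: [505.2, -376.7, 28.5]
tcp_rot: [-0.0, 0.743, 0.669, 0.0]
force: [1.1, 0.4, -1.7]
gripper_width: 39.3
grip_force: 0.0
```

apply_moves(moves=[[30,0,0,0,0],[30,0,0,0,0],[30,0,0,0,0],[30,0,0,10,0],[30,0,0,40,0],[30,0,0,80,0],[30,0,0,90,0],[30,0,0,90,0]], grip_force=20)

```text
time_s: 2.95
position: [507.6, -379.3, 124.1]
tcp_rot: [0.005, 0.743, 0.669, 0.0]
force: [0.6, 0.0, -0.2]
gripper_width: 37.7
grip_force: 20.0
```

apply_moves(moves=[[30,0,0,40,0],[30,0,0,60,0],[30,0,15,60,0],[30,-2,45,60,0],[30,-4,80,60,0],[30,-5,115,60,0],[30,-7,150,60,0],[30,-8,185,60,0]])

```text
time_s: 3.62
position: [495.9, -189.6, 176.7]
tcp_rot: [-0.002, 0.743, 0.669, -0.0]
force: [1.3, -0.4, -0.2]
gripper_width: 37.8
grip_force: 20.0
```

apply_moves(moves=[[30,-1,35,0,1],[30,-2,70,0,2],[30,-3,105,0,3],[30,-4,140,0,4],[30,-5,175,0,4],[30,-6,210,0,4],[30,-7,245,0,4],[30,-8,275,0,4]])

```text
time_s: 4.28
position: [487.7, 85.5, 176.9]
tcp_rot: [-0.001, 0.719, 0.695, -0.001]
force: [0.3, 0.4, -0.7]
gripper_width: 37.7
grip_force: 20.0
```

apply_moves(moves=[[30,-8,20,0,0],[30,-8,26,0,0],[30,-8,26,0,0],[30,-8,26,-20,0],[30,-8,26,-50,0],[30,-8,26,-80,0],[30,-8,26,-100,0],[30,-8,26,-100,0]])

```text
time_s: 4.95
position: [477.2, 107.9, 73.4]
tcp_rot: [-0.003, 0.72, 0.694, -0.004]
force: [-0.7, 0.1, -0.7]
gripper_width: 37.5
grip_force: 20.0
```

apply_moves(moves=[[30,7.5,0.5,0,0],[30,7.5,0.5,-15,0],[30,7.5,0.5,-25,0],[30,7.5,0.5,-32,0],[30,7.5,0.5,-36,0],[30,7.5,0.5,-38.5,0],[30,7.5,0.5,-38.5,0],[30,7.5,0.5,-39,0]])

```text
time_s: 5.62
position: [489.1, 109.8, 40.1]
tcp_rot: [0.0, 0.719, 0.695, 0.0]
force: [0.1, -0.3, 0.2]
gripper_width: 37.3
grip_force: 20.0
```

```bash
python3 - <<'E'
from h import *
o=[]
for n,(x,y) in (("top",(264,262)),("side",(330,290))):
    p,d=eyes.grab_frame(n); o.append(cv2.resize(p[max(y-50,0):y+50,x-66:x+66][:,:,::-1],(396,300),interpolation=cv2.INTER_CUBIC))
cv2.imwrite("pics/g2.png",np.hstack(o)); s=ctrl.read_state();print(s["position"],s["force"])
E
```

```text
[489.10467545 109.79996515  40.06386184] [ 0.61091646 -0.172534   -0.50967093]
```

View pics/g2.png

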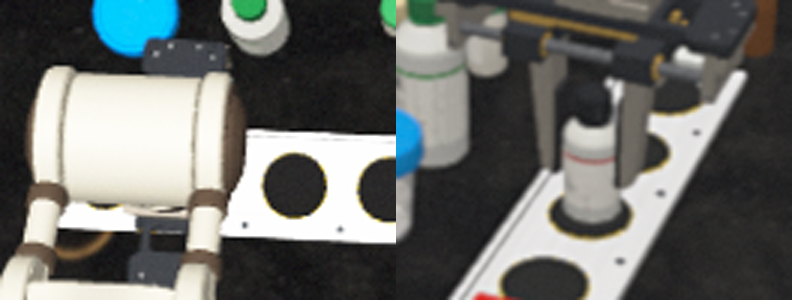

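The side crop shows the bottle centred over mark b at crop (590,213). Now I lower it the last bit and release.

apply_moves(moves=[[37,0,0,-1.2,0],[38,0,0,-1.2,0],[46,0,0,-1.2,0],[60,0,0,-1.2,0],[75,0,0,-1.2,0],[75,0,0,-1.2,0],[75,0,0,-1.2,0],[75,0,0,-1.2,0]])

```text
time_s: 6.38
position: [488.7, 109.8, 38.4]
tcp_rot: [0.0, 0.719, 0.695, 0.0]
force: [-1.0, -0.2, -0.2]
gripper_width: 74.8
grip_force: 0.0
```

apply_moves(moves=[[75,0,0,30,0],[75,0,0,70,0],[75,0,0,110,0],[75,0,0,140,0],[80,30,0,140,0],[85,60,-10,140,0],[85,80,-10,140,0],[85,80,-10,140,0]])

```text
time_s: 7.05
position: [571.6, 99.0, 178.6]
tcp_rot: [0.001, 0.72, 0.694, 0.001]
force: [-0.1, -0.5, 1.3]
gripper_width: 85.0
grip_force: 0.0
```

apply_moves(moves=[[88,30,-20,0,0],[88,51.5,-35,0,0],[88,51.5,-35,0,0],[88,51.5,-35,-30,0],[88,51.5,-35,-65,0],[88,51.5,-35,-100,0],[88,51.5,-35,-124,0],[88,51.5,-35,-124,0]])

```text
time_s: 7.72
position: [614.1, 65.7, 47.9]
tcp_rot: [-0.005, 0.719, 0.695, -0.004]
force: [-0.7, 0.3, -1.1]
gripper_width: 88.1
grip_force: 0.0
```

apply_moves(moves=[[42,0,0,0,0],[42,0,0,0,0],[42,0,0,0,0],[42,0,0,0,0],[42,0,0,0,0],[42,0,0,0,0],[42,0,0,0,0],[42,0,0,0,0]], grip_force=25)

```text
time_s: 8.38
position: [621.1, 64.7, 55.6]
tcp_rot: [0.001, 0.719, 0.695, 0.001]
force: [-1.0, 0.4, 5.4]
gripper_width: 49.4
grip_force: 25.0
```

apply_moves(moves=[[42,0,0,0,0],[42,0,0,0,0],[42,0,0,10,0],[42,0,0,40,0],[42,0,0,75,0],[42,0,0,90,0],[42,-20,-17,90,0],[42,-45,-38,90,0]])

```text
time_s: 9.05
position: [576.4, 27.1, 146.3]
tcp_rot: [0.001, 0.719, 0.695, 0.001]
force: [0.4, -1.0, -1.3]
gripper_width: 49.6
grip_force: 25.0
```

apply_moves(moves=[[42,-25,-21,0,0],[42,-50,-42,0,0],[42,-75,-63,0,0],[42,-91,-76.5,0,0],[42,-91,-76.5,0,0],[42,-91,-76.5,-20,0],[42,-91,-76.5,-40,0],[42,-91,-76.5,-55,0]])

```text
time_s: 9.72
position: [483.9, -49.3, 88.3]
tcp_rot: [-0.0, 0.72, 0.694, -0.0]
force: [-0.3, 0.1, -0.9]
gripper_width: 49.7
grip_force: 25.0
```

apply_moves(moves=[[42,0,0,-10,0],[42,0,0,-16,0],[42,0,0,-20,0],[42,0,0,-22,0],[42,0,0,-22,0],[42,0,0,-22,0]])

```text
time_s: 10.22
position: [484.8, -49.9, 68.1]
tcp_rot: [0.001, 0.719, 0.695, 0.0]
force: [0.3, 0.0, -1.1]
gripper_width: 49.6
grip_force: 25.0
```

```bash
python3 - <<'E'
from h import *
o=[]
for n,(x,y) in (("top",(300,262)),("side",(340,260))):
    p,d=eyes.grab_frame(n); o.append(cv2.resize(p[max(y-50,0):y+50,x-66:x+66][:,:,::-1],(396,300),interpolation=cv2.INTER_CUBIC))
cv2.imwrite("pics/g3.png",np.hstack(o)); s=ctrl.read_state();print(s["position"],s["force"])
E
```

```text
[484.83336292 -49.92520499  68.12428858] [ 0.32440375 -0.12317228 -1.13892159]
```

View pics/g3.png

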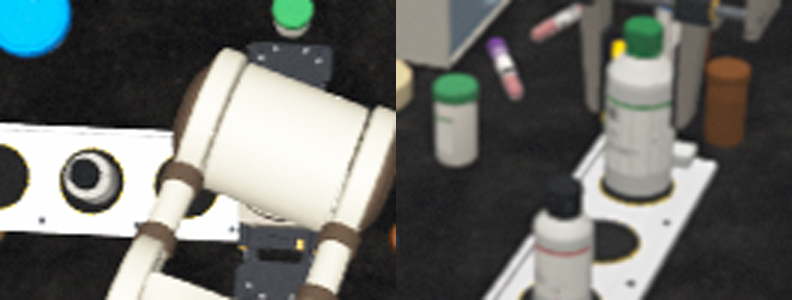

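The black-capped bottle stands on mark b, at top crop (93,180). The clear bottle hovers over mark d at side crop (637,190), a bit above it. I'll lower it 2 mm and release.

apply_moves(moves=[[49,0,0,-1,0],[49,0,0,-2.2,0],[49,0,0,-2.2,0],[52,0,0,-2.2,0],[60,0,0,-2.2,0],[85,0,0,-2.2,0],[85,0,0,-2.2,0],[85,0,0,-2.2,0]])

```text
time_s: 10.98
position: [484.2, -49.8, 65.2]
tcp_rot: [0.0, 0.719, 0.695, -0.0]
force: [0.4, 0.7, 0.4]
gripper_width: 76.3
grip_force: 0.0
```

apply_moves(moves=[[85,0,0,0,0],[85,0,0,0,0],[85,0,0,30,0],[85,0,0,70,0],[85,0,0,105,0],[85,0,0,115,0],[85,0,0,115,0],[85,0,0,115,0]])

```text
time_s: 11.65
position: [484.1, -49.7, 179.7]
tcp_rot: [0.0, 0.719, 0.695, -0.0]
force: [-0.1, -0.2, -1.1]
gripper_width: 85.1
grip_force: 0.0
```

apply_moves(moves=[[90,4,-35,0,0],[90,8,-70,0,0],[90,12,-105,0,0],[90,16,-140,0,0],[90,20,-175,0,0],[90,24,-205,0,0],[90,24.5,-212.5,0,0],[90,24.5,-212.5,0,0]])

```text
time_s: 12.32
position: [507.3, -263.2, 177.2]
tcp_rot: [-0.002, 0.72, 0.694, -0.0]
force: [-1.2, 0.2, -0.5]
gripper_width: 90.2
grip_force: 0.0
```

apply_moves(moves=[[90,0,0,0,0],[90,0,0,-35,0],[90,0,0,-70,0],[90,0,0,-105,0],[90,0,0,-130,0],[90,0,0,-139,0],[90,0,0,-139,0],[90,0,0,-139,0]])

```text
time_s: 12.98
position: [509.1, -261.4, 41.8]
tcp_rot: [0.0, 0.719, 0.695, 0.0]
force: [0.7, -0.4, -0.2]
gripper_width: 90.0
grip_force: 0.0
```

apply_moves(moves=[[38,0,0,0,0],[38,0,0,0,0],[38,0,0,0,0],[38,0,0,0,0],[38,0,0,0,0],[38,0,0,0,0],[38,0,0,0,0],[38,0,0,0,0]])

```text
time_s: 13.65
position: [508.8, -262.4, 41.3]
tcp_rot: [0.0, 0.719, 0.695, 0.0]
force: [-1.2, 0.2, 1.2]
gripper_width: 45.7
grip_force: 25.0
```

apply_moves(moves=[[38,0,0,10,0],[38,0,0,40,0],[38,0,0,75,0],[38,0,0,110,0],[38,0,0,145,0],[38,0,0,165,0],[38,-2,20,165,0],[38,-4,50,165,0]])

```text
time_s: 14.32
position: [505.6, -214.3, 209.1]
tcp_rot: [0.003, 0.72, 0.693, 0.0]
force: [0.1, 0.2, -1.5]
gripper_width: 45.3
grip_force: 25.0
```

apply_moves(moves=[[38,-3,35,0,0],[38,-6,70,0,0],[38,-9,105,0,0],[38,-12,140,0,0],[38,-15,175,0,0],[38,-17,210,0,0],[38,-18.5,235,0,0],[38,-18.5,242.5,0,0]])

```text
time_s: 14.98
position: [485.5, 33.5, 206.7]
tcp_rot: [-0.0, 0.718, 0.696, 0.0]
force: [0.3, -0.9, -1.4]
gripper_width: 45.6
grip_force: 25.0
```

apply_moves(moves=[[38,0,0,0,0],[38,0,0,0,0],[38,0,0,0,0],[38,0,0,-20,0],[38,0,0,-50,0],[38,0,0,-85,0],[38,0,0,-115,0],[38,0,0,-130,0]])

```text
time_s: 15.65
position: [483.7, 29.1, 72.3]
tcp_rot: [-0.002, 0.72, 0.694, -0.002]
force: [0.7, -0.3, -1.4]
gripper_width: 45.7
grip_force: 25.0
```

apply_moves(moves=[[38,0,0,-10,0],[38,0,0,-18,0],[38,0,0,-22,0],[38,0,0,-23.5,0],[38,0,0,-24,0],[38,0,0,-24,0],[38,0,0,-24,0]])

```text
time_s: 16.23
position: [487.0, 30.2, 53.2]
tcp_rot: [0.001, 0.719, 0.695, 0.001]
force: [0.0, -0.2, -2.0]
gripper_width: 45.9
grip_force: 25.0
```

```bash
python3 - <<'E'
from h import *
o=[]
for n,(x,y) in (("top",(300,262)),("side",(335,275))):
    p,d=eyes.grab_frame(n); o.append(cv2.resize(p[max(y-50,0):y+50,x-66:x+66][:,:,::-1],(396,300),interpolation=cv2.INTER_CUBIC))
cv2.imwrite("pics/g4.png",np.hstack(o)); s=ctrl.read_state();print(s["position"],s["force"])
E
```

```text
[486.78397992  30.24299956  52.89678251] [ 0.5934442  -0.04603986 -0.66100991]
```

View pics/g4.png

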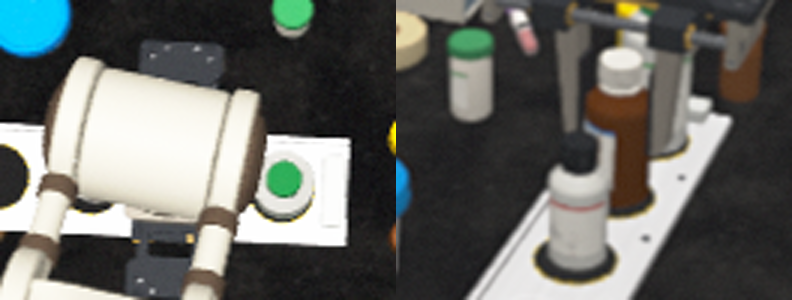

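The side crop shows the amber bottle over mark c, with black and clear standing well on theirs. Now I release.

apply_moves(moves=[[45.5,0,0,-0.8,0],[46,0,0,-1,0],[48,0,0,-1,0],[55,0,0,-1,0],[75,0,0,-1,0],[80,0,0,-1,0],[80,0,0,-1,0],[80,0,0,-1,0]])

```text
time_s: 17.0
position: [486.3, 30.2, 51.2]
tcp_rot: [0.0, 0.719, 0.695, 0.0]
force: [-0.1, -0.2, 0.2]
gripper_width: 78.8
grip_force: 0.0
```

apply_moves(moves=[[80,0,0,0,0],[80,0,0,30,0],[80,0,0,70,0],[80,0,0,105,0],[80,0,0,129,0],[80,30,-18,129,0],[80,60,-36,129,0],[80,90,-54,129,0]])

```text
time_s: 17.67
position: [577.7, -24.3, 181.3]
tcp_rot: [0.001, 0.719, 0.695, 0.001]
force: [-0.1, -0.3, 0.6]
gripper_width: 80.1
grip_force: 0.0
```

apply_moves(moves=[[80,30,-18,0,0],[80,54,-33,0,0],[80,54,-33,-35,0],[80,54,-33,-70,0],[80,54,-33,-85,0],[80,54,-33,-85,0],[80,54,-33,-85,0]])

```text
time_s: 18.25
position: [629.6, -56.6, 94.5]
tcp_rot: [-0.001, 0.719, 0.695, -0.0]
force: [1.0, 0.6, 0.9]
gripper_width: 79.8
grip_force: 0.0
```

apply_moves(moves=[[80,0,0,-30,0],[80,0,0,-60,0],[80,0,0,-75,0],[80,0,0,-82,0],[80,0,0,-82,0],[80,0,0,-82,0],[60,0,0,-82,0],[40,0,0,-82,0]])

```text
time_s: 18.92
position: [631.9, -57.2, 15.5]
tcp_rot: [0.002, 0.719, 0.695, 0.001]
force: [-0.1, -0.4, 0.6]
gripper_width: 69.0
grip_force: 0.0
```

apply_moves(moves=[[24,0,0,0,0],[24,0,0,0,0],[24,0,0,0,0],[24,0,0,0,0],[24,0,0,0,0],[24,0,0,0,0],[24,0,0,0,0],[24,0,0,0,0]], grip_force=15)

```text
time_s: 19.58
position: [630.2, -56.7, 13.2]
tcp_rot: [-0.0, 0.719, 0.695, -0.0]
force: [0.3, -0.2, -0.4]
gripper_width: 33.4
grip_force: 15.0
```

Width 33.4 mm means the pads touch only the cap's edge. I'll regrip with the cap at mid-pad.

apply_moves(moves=[[50,0,0,0,0],[50,0,0,0,0],[50,0,0,0,0],[50,0,0,12,0],[50,0,0,24,0],[50,0,0,24,0],[50,0,0,24,0],[28,0,0,24,0]])

```text
time_s: 20.25
position: [630.5, -56.8, 37.7]
tcp_rot: [0.0, 0.719, 0.695, 0.0]
force: [-1.0, 0.3, -0.2]
gripper_width: 45.4
grip_force: 0.0
```

apply_moves(moves=[[28,0,0,0,0],[28,0,0,0,0],[28,0,0,0,0],[28,0,0,0,0],[28,0,0,0,0],[28,0,0,10,0],[28,0,0,30,0],[28,0,0,30,0]])

```text
time_s: 20.92
position: [632.9, -57.4, 71.5]
tcp_rot: [0.003, 0.719, 0.695, 0.002]
force: [0.7, -0.6, 1.3]
gripper_width: 33.1
grip_force: 15.0
```

```bash
python3 - <<'E'
from h import *
o=[]
for n,(x,y) in (("top",(300,262)),("side",(310,245))):
    p,d=eyes.grab_frame(n); o.append(cv2.resize(p[max(y-50,0):y+50,x-66:x+66][:,:,::-1],(396,300),interpolation=cv2.INTER_CUBIC))
cv2.imwrite("pics/g5.png",np.hstack(o)); s=ctrl.read_state();print(s["position"],s["force"])
E
```

```text
[631.27138293 -57.05731807  68.49796579] [-0.27910174 -0.1678167   0.29699992]
```

View pics/g5.png

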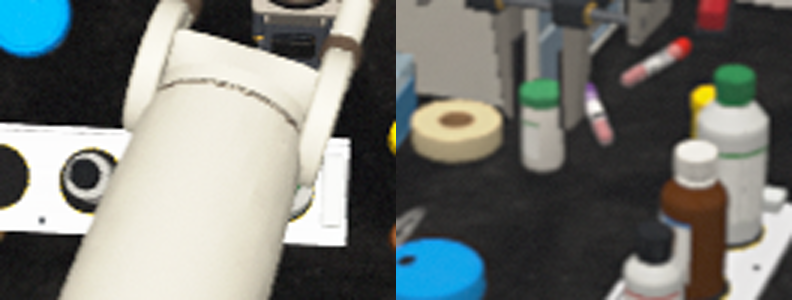

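The vial hangs upright at side crop (540,135). Next it goes over the other bottles to mark a.

apply_moves(moves=[[28,0,0,30,0],[28,0,0,65,0],[28,0,0,100,0],[28,0,0,130,0],[28,0,0,133,0],[28,-10,18,133,0],[28,-25,44,133,0],[28,-42,74,133,0]])

```text
time_s: 21.68
position: [587.4, 17.1, 198.6]
tcp_rot: [-0.001, 0.72, 0.694, -0.001]
force: [0.8, 1.1, -0.7]
gripper_width: 33.4
grip_force: 15.0
```

apply_moves(moves=[[28,-17,30,0,0],[28,-34,60,0,0],[28,-51,90,0,0],[28,-68,120,0,0],[28,-85,150,0,0],[28,-97,172,0,0],[28,-97,173,0,0],[28,-97,173,0,0]])

```text
time_s: 22.35
position: [490.1, 191.1, 198.9]
tcp_rot: [-0.0, 0.719, 0.695, -0.001]
force: [0.1, -0.5, -1.1]
gripper_width: 33.6
grip_force: 15.0
```

apply_moves(moves=[[28,0,0,0,0],[28,0,0,-25,0],[28,0,0,-60,0],[28,0,0,-95,0],[28,0,0,-120,0],[28,0,0,-130,0],[28,0,0,-135,0],[28,0,0,-135,0]])

```text
time_s: 23.02
position: [491.5, 189.6, 64.8]
tcp_rot: [-0.0, 0.72, 0.694, -0.0]
force: [0.3, 0.5, 0.3]
gripper_width: 33.6
grip_force: 15.0
```

apply_moves(moves=[[28,0,0,0,0],[28,0,0,-8,0],[28,0,0,-14,0],[28,0,0,-17,0],[28,0,0,-17,0],[28,0,0,-17,0]])

```text
time_s: 23.52
position: [491.1, 190.3, 48.1]
tcp_rot: [-0.0, 0.719, 0.695, -0.0]
force: [-0.9, -0.4, 0.4]
gripper_width: 33.2
grip_force: 15.0
```

```bash
python3 - <<'E'
from h import *
o=[]
for n,(x,y) in (("top",(250,255)),("side",(315,310))):
    p,d=eyes.grab_frame(n); o.append(cv2.resize(p[max(y-50,0):y+50,x-66:x+66][:,:,::-1],(396,300),interpolation=cv2.INTER_CUBIC))
cv2.imwrite("pics/g6.png",np.hstack(o)); s=ctrl.read_state();print(s["position"],s["force"])
E
```

```text
[491.41399068 190.36489439  48.44595114] [-0.46246618  0.14567802 -0.53531561]
```

View pics/g6.png

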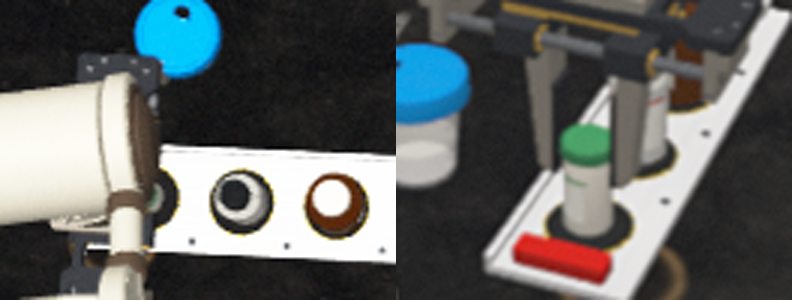

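The vial is centred on mark a, beside the red block (side crop (588,225)). I release it, then retreat upward and clear of the view.

apply_moves(moves=[[33.5,0,0,-0.6,0],[34,0,0,-0.8,0],[36,0,0,-0.8,0],[45,0,0,-0.8,0],[60,0,0,-0.8,0],[60,0,0,-0.8,0],[60,0,0,-0.8,0],[60,0,0,-0.8,0]])

```text
time_s: 24.28
position: [491.2, 190.3, 47.4]
tcp_rot: [0.0, 0.719, 0.695, 0.0]
force: [-0.7, 0.6, -0.7]
gripper_width: 59.6
grip_force: 0.0
```

apply_moves(moves=[[60,0,0,10,0],[60,0,0,40,0],[60,0,0,80,0],[60,0,0,120,0],[60,0,0,155,0],[60,-20,30,155,0],[60,-40,65,155,0],[60,-60,100,155,0]])

```text
time_s: 24.95
position: [431.2, 291.1, 204.5]
tcp_rot: [0.001, 0.72, 0.694, 0.001]
force: [0.4, 0.2, -0.1]
gripper_width: 59.7
grip_force: 0.0
```

apply_moves(moves=[[60,-20,35,0,0],[60,-40,70,0,0],[60,-60,105,0,0],[60,-80,140,0,0],[60,-80,140,0,0],[60,-80,140,0,0]])

```text
time_s: 25.45
position: [350.1, 431.6, 203.1]
tcp_rot: [0.0, 0.718, 0.696, 0.0]
force: [0.6, -0.7, -0.8]
gripper_width: 59.8
grip_force: 0.0
```

```bash
python3 - <<'E'
from h import *
P,d=eyes.grab_frame("top"); S,_=eyes.grab_frame("side")
G=((60,80,40),(85,255,255))
for nm,uv,lo,hi,r,z in [("vial",proj("top",(491,190,72)),*G,14,72),("clear",proj("top",(484,-50,136)),*G,14,136),("amber",proj("top",(486,30,115)),(0,0,170),(180,60,255),9,115),("cup",(243,216),(95,100,80),(110,255,255),22,72)]:
    try: u,a=blob(P,uv,lo,hi,r); print(nm,u.round(1),a,ray("top",u,z).round(1))
    except Exception as e: print(nm,e)
o=[cv2.resize(p[y-70:y+70,x-93:x+93][:,:,::-1],(398,300),interpolation=cv2.INTER_CUBIC) for p,(x,y) in ((P,(282,262)),(S,(330,280)))]
cv2.imwrite("pics/g7.png",np.hstack(o)); print(ctrl.read_state()["position"])
E
```

```text
vial [228.5 268.5] 135.0 [490.9 189.6  72. ]
clear [328.3 271.2] 93.5 [484.  -50.9 136. ]
amber [294.1 270.5] 104.0 [486.   28.4 115. ]
cup [242.8 216.2] 634.0 [619.4 159.5  72. ]
[351.56919422 429.79308161 202.80495614]
```

View pics/g7.png

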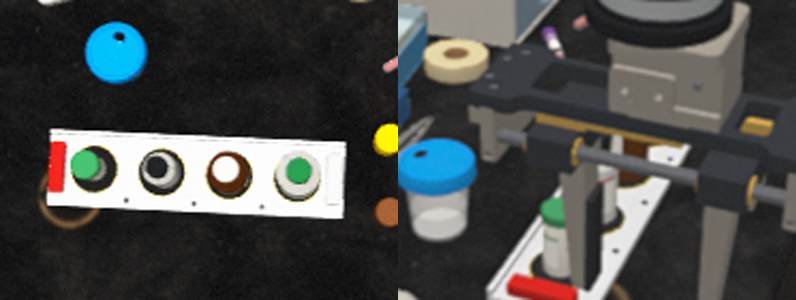

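The top crop shows all four standing on their marks in order from the red block: (85,163), (157,168), (228,170) and (298,172). Vial, amber and clear measure within 2 mm of their marks, and the cup hasn't moved. Handing in.

```bash
python3 -c "
from workcell import ctrl
print(ctrl.close_job())"
```

```text
the job is handed in; nothing more can be done
None
```

Job handed in at about 25.5 s: from the red block the marks carry the vial, then the black-capped, amber and clear bottles, all upright and released. Vial, amber and clear measured within 2 mm of centre, black was checked by eye only, and the specimen cup has not moved.

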